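Set the filter and hold the sprung hand shutter half open

ROBOT

A 6-joint arm with a two-finger parallel gripper is mounted at the origin on the work surface. World frame = base frame: x ahead of the robot, y to its left, z up, the work surface at z = 0. Lengths are in m, angles in degrees, forces in N, time in s.
With the tool pointing down it reaches from about 0.35 to 0.875 m from the base axis. Payload 4.2 kg.
Tool frame: the origin (TCP) lies midway between the tips of the shut fingers; the grasp point (between the pads) lies r.grasp_offset behind it (r.grasp_offset is the distance from the TCP to the grasp point, in m); z points along the fingers, y is the direction in which the jaws open and shut (so a half turn about z gives the same grasp; the last joint's range is limited). The gripper opens to 87 mm and grips with 3 to 60 N. Pads are 19 mm wide; open, the fingers measure 117 mm over their backs; the gripper's body (75 mm by 190 mm) begins 51 mm behind the grasp point.
Start: joints at [81.337, 22.042, 0.453, 0, -68.411, -14.817], TCP at [0.249, 0.573, 0.223] pointing down, gripper open.
Joint ranges: [-179.83, 179.83], [-69.29, 118.12], [-61.27, 80.66], [-181.25, 117.63], [-171.15, -9.14], [-177.46, 177.46]. Speed limits (degrees/s): [159.86, 159.86, 180, 180, 180, 180].

INTERFACE

Orientations are given as a 3x3 rotation matrix whose columns are the frame's x, y, z axes.
In Python, from station import sense, optics, r gives the robot as it stands. The module is installed in compiled form; this text tells all that it offers.
- The arm moves only by the tool servo_tool, never from a script. Its argument "deltas" is a list of rows, each an object with "slide": the shift along the tool's x, y, z in units of 25 mm (1.0 is 25 mm), a list of three; "spin": the turn about the tool's z in units of 8 degrees (1.0 is 8 degrees). A call has 1 to 10 rows; each row shifts and turns the pose as measured when the row begins, along the tool's axes as they then stand; what a row does not reach is not made up. A row lasts 1/10 s, in which the tool goes at most 50 mm and 8.59 degrees, less where a joint would pass 70% of its speed; a pose out of reach is approached as far as the arm can. A call is refused whole if a number of a shift passes 1 or a number of a turn 1, either way. A call with a gripper value outside its range is refused whole. "gripper" is the closure in counts, from 0 (fully open) to 255 (shut), set as the call begins (left out, the last holds). The fingers move at their own pace and stop on an object; the grip force is fixed at half the most. Time passes only in rows, so rows that do not move let the fingers close. It gives the time, the measured TCP pose, the force and the opening at its end, in the units of the state.
- sense(): the state, without advancing time (a new reading comes with each control period).
- optics.capture(name): name is "side" or "top"; returns a dict with "frame" (384x512x3 uint8, red, green, blue), "camera_matrix" (3x3 intrinsics, pixels), "eye" and "rotation" of the camera in the world. Camera axes: x right, y down, z forward; pixel columns grow to the right and rows downward; lengths in m; the calibration is good to about 2 mm. A picture is of the moment at which its call begins. There is no depth.
- r.finish_job(): hands the job in, once; it reports no verdict.
The state is a dict: "time_s": time; "joints": joint angles; "joint_velocities": joint speeds; "effort": joint torques, N m; "tcp_pos": TCP position; "ee_rot": TCP orientation; "wrist_force": force on the tool from outside, world axes, zero at the start; "moment": the same for the moment, N m; "gripper_width": opening from 0.0 (shut) to 1.0 (fully open).
Only numpy, scipy, OpenCV 4.12 (cv2) and the standard library are available. Lean on these libraries where they do the work, as an engineer would, in place of code of your own. Each camera call takes 0.05 s, during which the arm holds its last target.

TASK

A lamp on an optical rail shines through a filter changer and a hand shutter onto a sample cell. With the shutter still shut, throw the filter lever over into its far notch, the one marked with three strokes, so that it clicks in, and let go of it; only then slide the spring-loaded shutter grip away from you to half travel, never much past half, and keep hold of it there against its spring: finish holding the shutter half open. Leave the bottle, the beaker and the spare filter mount where they are.

Things in the scene. Friction and masses are not known exactly. Their poses are not given: they have to be found in the camera images.
- light_unit: fixed aluminium optical rail, 760 mm long, with all it carries; place and yaw vary. Origin on the bench under the rail's middle: x across the rail away from the robot, y along it to the lamp house, z up. Filter changer at y +70 mm, hand shutter at y -70, sample cell (155 mm high) at y -220, black detector (140 high) at y -325, joined by a black tube 56 mm thick, 110 mm up
- lamp_house (a point): middle of the cream lamp house's top, 207 mm above the bench, at y +275 mm in the light_unit frame; the house is 170 x 170 mm
- lever_pivot (a point): pivot of the filter lever inside the filter changer, its axis along the rail's y; at (0, 70, 70) mm in the light_unit frame. The changer is a cream round-topped housing, 136 mm in x, 50 mm in y, 138 mm high, with a notched steel quadrant 156 mm high on its +y side
- filter_lever (a joint): lever angle, rad: 0 upright, + tips the knob to the rail's +x, away from the robot. Notches at -0.5, 0, +0.5, marked by 1, 2, 3 strokes; stops at -0.6 and 0.6. A spring ball drops into a notch from within 0.03 rad and centres the lever; to leave a notch takes 8 to 15 N at the knob; between notches it is light (1 to 3 N) and stays as left. Starts between -0.53 and 0.2
- lever_knob: plain metal ball knob, 26 mm in diameter, on the lever's 8 mm steel rod. Origin at the ball's centre, 145 mm from the pivot: 215 mm above the bench when upright, 197 mm at +0.5 and -0.5 rad; z along the rod, outwards. From 32 mm below the ball's centre a detent sleeve 13 mm thick stands 15 mm to the +y side of the rod
- shutter_top (a point): middle of the shutter's slot, on the top face of the grey shutter box, 155 mm above the bench, at (20, -70) mm in the light_unit frame. The box is 44 mm in y and runs from x -50 to +75 mm; a spring tube 20 mm thick sticks out on to x +131 mm, 140 mm up. A scale on the -y edge of the top has its boldest line at half travel
- shutter (a joint): shutter travel, m: 0 shut (the spring returns it there), 0.020 half, 0.040 fully open; grows as the grip slides along the rail's +x, away from the robot. The closing spring pushes 4 N at shut, 9 N at half, 14 N fully open. Shut at the start
- shutter_grip: black ribbed thumb fin of the shutter, 10 mm thick in x, 22 mm wide in y, 30 mm tall, on a 22 x 26 x 5 mm slide plate on the shutter box. Origin at the fin's centre, 176 mm above the bench (fin top 191 mm, slide plate top 161 mm); axes as light_unit; at (0, -70) mm in that frame when shut, moving along x with the shutter
- reagent_bottle: bystander: closed glass bottle with a blue cap, 70 mm in diameter, 135 mm high, standing beyond the rail; origin at the centre of its underside
- beaker: bystander: glass beaker, 66 mm in diameter, 85 mm high, standing beyond the rail; origin at the centre of its underside
- filter_mount: bystander: spare dark ring-shaped filter mount, 60 mm in diameter, 12 mm high, lying on the bench on the robot's side of the rail; origin at the centre of its underside

How it is judged:
By the outcome, as a careful person would: the job done as asked, in the order asked, and still so for the second after the job is handed in, while the arm keeps its last pose, push and grip.
It also fails if it takes over 45 s, if anything falls off the work surface, if the arm or the gripper's body presses on something with over 40 N, if the wrist force passes 120 N, or if a joint passes its speed limit or range.

## Working session

There is one attempt and no reset: what is moved stays moved. The work goes in short steps, Python scripts to look and compute and a tool call to move; the robot and the scene stay as the last step left them, time stands still between calls to the robot, and variables do not carry over. Pictures are saved under pics/ and viewed, and the job is handed in when it is done.

Besides the shell and the picture viewer there is one more tool, called after ">>>" as a command line: name --argument value ..., lists and objects as JSON in quotes. servo_tool: Moves the arm, as the interface text tells. Its arguments: {"type":"object","properties":{"deltas":{"type":"array"},"gripper":{"type":"number"}},"required":["deltas"]}

```bash
mkdir -p pics; python3 - <<'E'
from station import sense, optics, r
import cv2, numpy as np, pickle
s=sense(); print(s, r.grasp_offset)
d={}
for n in("side","top"):
    c=optics.capture(n); d[n]=c
    cv2.imwrite(f"pics/{n}0.png",cv2.resize(c["frame"][:,:,::-1],None,fx=1.5,fy=1.5,interpolation=cv2.INTER_CUBIC))
    print(n,c["camera_matrix"],c["eye"],c["rotation"])
pickle.dump(d,open("d0.pkl","wb"))
E
```

```text
{'time_s': 0.0, 'joints': array([ 8.13387016e+01,  2.20914634e+01,  3.79460195e-01, -2.78526497e-02,
       -6.84101447e+01, -1.48168575e+01]), 'joint_velocities': array([-0.00755487,  0.09520856,  0.04751713,  0.01750056,  0.03453795,
        0.02433005]), 'effort': array([ 1.32826754e-03, -3.90666676e+01,  1.87402171e+01,  4.21974063e+00,
        1.10551793e-02, -1.82341632e-04]), 'tcp_pos': array([0.24874533, 0.5727165 , 0.22145296]), 'ee_rot': array([[ 9.17140604e-01, -3.98563073e-01, -7.67900771e-04],
       [-3.98563798e-01, -9.17138343e-01, -2.03945939e-03],
       [ 1.08581961e-04,  2.17652847e-03, -9.99997625e-01]]), 'wrist_force': array([0.74285926, 0.25494716, 1.24780459]), 'moment': array([0.01818943, 0.04813218, 0.02271455]), 'gripper_width': 1.0014294091749893} 0.0187
side [[486.66783278   0.         252.66945905]
 [  0.         486.66783278 192.14380941]
 [  0.           0.           1.        ]] [ 0.40809084 -0.95155761  0.96529094] [[ 0.99561236 -0.04171923  0.08375884]
 [-0.09114825 -0.63486024  0.7672317 ]
 [ 0.02116684 -0.77149983 -0.63587733]]
top [[375.93318991   0.         256.2122921 ]
 [  0.         375.93318991 192.44037505]
 [  0.           0.           1.        ]] [0.37523177 0.03681542 1.13039293] [[ 0.00632518 -0.98499179  0.17248527]
 [-0.99965743 -0.01060919 -0.0239264 ]
 [ 0.02539724 -0.17227484 -0.98472146]]
```

View pics/side0.png

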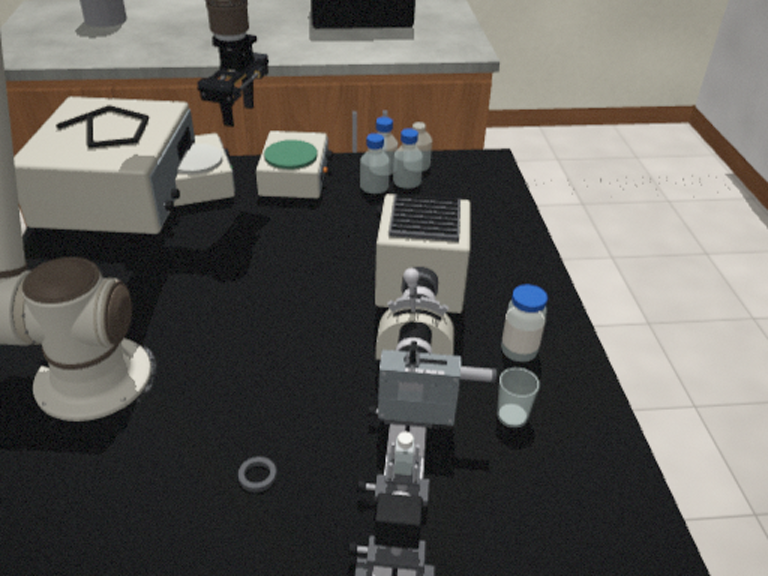

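View pics/top0.png

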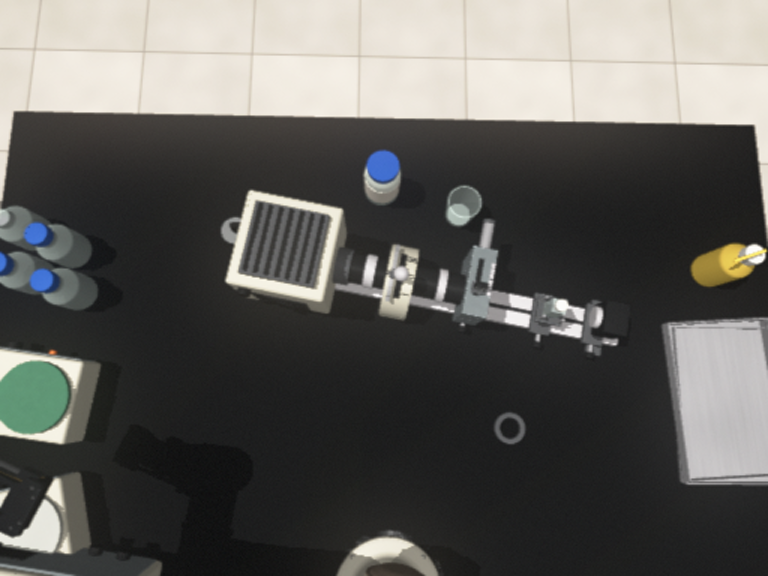

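The top view shows the lamp house at (290,245), the knob near (401,272), the shutter box at (478,285), the bottle at (383,175), the beaker at (463,205) and the ring at (510,428). The side view shows the knob near (411,275) and the shutter box at (420,385). I'll zoom in next.

```bash
python3 - <<'E'
import cv2, numpy as np, pickle
d=pickle.load(open("d0.pkl","rb"))
def crop(n,u0,v0,w,h,f,out):
    im=d[n]["frame"][v0:v0+h,u0:u0+w,::-1]
    im=cv2.resize(im,None,fx=f,fy=f,interpolation=cv2.INTER_CUBIC)
    im=cv2.convertScaleAbs(im,alpha=1.0,beta=15)
    for k in range(0,w,10):
        cv2.putText(im,str(u0+k),(k*f,8),0,.3,(0,255,255)); cv2.line(im,(k*f,10),(k*f,14),(0,255,255))
    for k in range(0,h,10):
        cv2.putText(im,str(v0+k),(0,k*f+4),0,.3,(0,255,255))
    cv2.imwrite(out,im)
crop("top",150,120,195,120,4,"pics/top0z.png")
crop("side",240,125,100,145,4,"pics/side0z.png")
E
```

```text
(no output)
```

View pics/top0z.png

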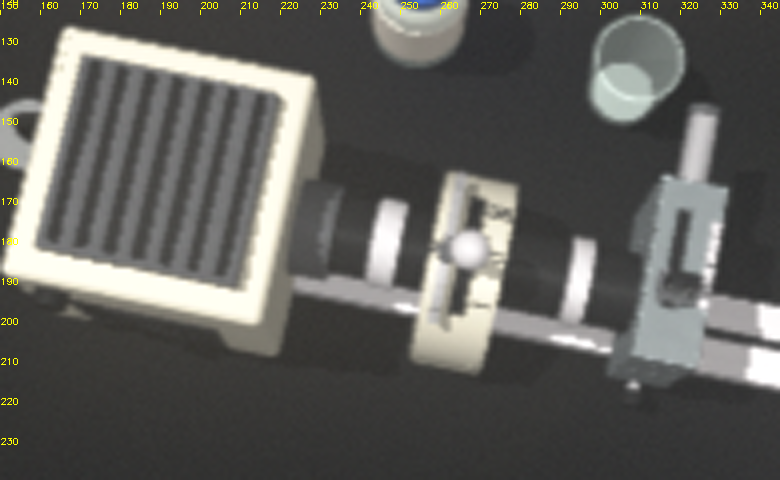

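View pics/side0z.png

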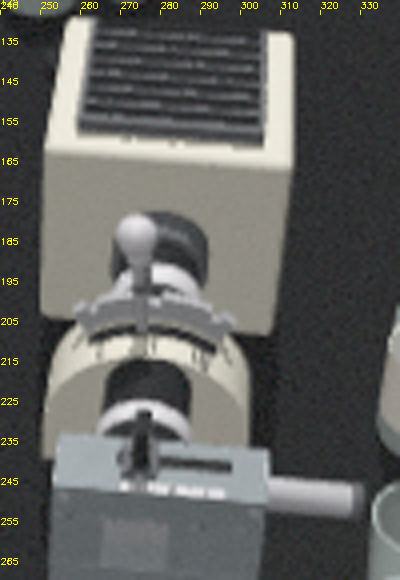

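```bash
cat > h.py <<'E'
import numpy as np, cv2
def ray(c,p):
    K=np.array(c["camera_matrix"]);R=np.array(c["rotation"]);e=np.array(c["eye"])
    d=R@np.linalg.solve(K,[p[0],p[1],1.]); return e,d/np.linalg.norm(d)
def onz(c,p,z):
    e,d=ray(c,p); return e+d*(z-e[2])/d[2]
def tri(c1,p1,c2,p2):
    e1,d1=ray(c1,p1);e2,d2=ray(c2,p2)
    A=np.stack([d1,-d2],1); t=np.linalg.lstsq(A,e2-e1,rcond=None)[0]
    a=e1+d1*t[0];b=e2+d2*t[1]; return (a+b)/2,np.linalg.norm(a-b)
def proj(c,P):
    q=np.array(c["rotation"]).T@(np.array(P)-c["eye"]); q=np.array(c["camera_matrix"])@q; return q[:2]/q[2]
E
python3 - <<'E'
import pickle; from h import *
d=pickle.load(open("d0.pkl","rb")); T=d["top"];S=d["side"]
np.set_printoptions(precision=4,suppress=True)
# pixel coords: zoom/4+offset -> -0.375 px shift for pixel centre
o=lambda u,v:(u/4+150-.375,v/4+120-.375)
os=lambda u,v:(u/4+240-.375,v/4+125-.375)
lc=[onz(T,o(*p),.207) for p in[(66,28),(316,76),(258,326),(4,272)]]
L=np.mean(lc,0); print("lamp top corners",lc,"sides",[np.linalg.norm(lc[i]-lc[i-1]) for i in range(4)],"c",L)
print("lamp side corners",[onz(S,os(*p),.207) for p in[(44,150),(292,168),(294,35)]])
print("knob",tri(T,o(469,249),S,os(136,234)))
bc=[onz(T,o(*p),.155) for p in[(665,177),(728,188),(700,380),(612,362)]]
print("box top",bc)
print("slot T",[onz(T,o(*p),.155) for p in[(685,208)]])
print("slot S far end",onz(S,os(232,466),.155))
print("box S",[onz(S,os(*p),.155) for p in[(58,435),(268,450),(52,488),(268,495)]])
print("fin T top",onz(T,o(680,288),.191)," S top",onz(S,os(143,415),.191), tri(T,o(680,288),S,os(143,415)))
E
```

```text
lamp top corners [array([0.7053, 0.2459, 0.207 ]), array([0.6757, 0.0857, 0.207 ]), array([0.514 , 0.1185, 0.207 ]), array([0.5463, 0.2766, 0.207 ])] sides [np.float64(0.16198462548317674), np.float64(0.16285595188547375), np.float64(0.1649996896312067), np.float64(0.16132368849541398)] c [0.6103 0.1817 0.207 ]
lamp side corners [array([0.514 , 0.0882, 0.207 ]), array([0.6749, 0.0581, 0.207 ]), array([0.7064, 0.2174, 0.207 ])]
knob (array([ 0.5628, -0.0119,  0.2129]), np.float64(0.0004213431471200783))
box top [array([ 0.6256, -0.1464,  0.155 ]), array([ 0.6185, -0.1887,  0.155 ]), array([ 0.489 , -0.1666,  0.155 ]), array([ 0.5003, -0.1089,  0.155 ])]
slot T [array([ 0.6044, -0.1594,  0.155 ])]
slot S far end [ 0.6034 -0.1602  0.155 ]
box S [array([ 0.5042, -0.1274,  0.155 ]), array([ 0.6268, -0.1486,  0.155 ]), array([ 0.4967, -0.1705,  0.155 ]), array([ 0.6204, -0.1849,  0.155 ])]
fin T top [ 0.5436 -0.1477  0.191 ]  S top [ 0.5502 -0.1511  0.191 ] (array([ 0.5475, -0.1485,  0.1879]), np.float64(0.006519589374419311))
```

>>> servo_tool --deltas '[{"slide": [0, 0, -0.5], "spin": 1}, {"slide": [0, 0, -0.5], "spin": 1}, {"slide": [0, 0, -0.5], "spin": 1}, {"slide": [0, 0, -0.5], "spin": 1}, {"slide": [0, 0, -0.5], "spin": 1}, {"slide": [0, 0, -0.5], "spin": 1}, {"slide": [0, 0, 0], "spin": 1}, {"slide": [0, 0, 0], "spin": 1}, {"slide": [0, 0, 0], "spin": 1}, {"slide": [0, 0, 0], "spin": 0.7}]' --gripper 0

```text
time_s: 1.1
tcp_pos: [0.2476, 0.5703, 0.2926]
ee_rot: [[-0.248, -0.969, -0.006], [-0.969, 0.248, -0.015], [0.016, 0.002, -1.0]]
wrist_force: [-0.1, 0.3, 0.1]
gripper_width: 1.002
```

```bash
cat >> h.py <<'E'
yaw=np.radians(-10.9)
RX=np.array([np.cos(yaw),np.sin(yaw),0]);RY=np.array([-np.sin(yaw),np.cos(yaw),0])
def plan(s,target):
    R=np.array(s["ee_rot"]); dv=np.array(target)-s["tcp_pos"]
    dt=np.degrees(np.arctan2(R[1,1],R[0,1])); 
    print("t",s["time_s"],"tcp",s["tcp_pos"].round(4),"F",s["wrist_force"].round(1),"w",round(s["gripper_width"],3),"tooly deg",dt.round(2),"tilt",R[:,2].round(3))
    print("need units",(R.T@dv/0.025).round(2),"spin to 169.1:",((dt-169.1+180)%360-180)/8)
E
python3 -c "
from h import *;from station import sense
plan(sense(),[.563,-.012,.30])"
```

```text
t 1.1 tcp [0.2476 0.5703 0.2926] F [-0.1  0.3  0.1] w 1.002 tooly deg 165.64 tilt [-0.006 -0.015 -1.   ]
need units [ 19.44 -18.    -0.02] spin to 169.1: -0.43261419494183784
```

>>> servo_tool --deltas '[{"slide": [1, -0.9, 0], "spin": 0}, {"slide": [1, -0.9, 0], "spin": 0}, {"slide": [1, -0.9, 0], "spin": 0}, {"slide": [1, -0.9, 0], "spin": 0}, {"slide": [1, -0.9, 0], "spin": 0}, {"slide": [1, -0.9, 0], "spin": 0}, {"slide": [1, -0.9, 0], "spin": 0}, {"slide": [1, -0.9, 0], "spin": 0}, {"slide": [1, -0.9, 0], "spin": 0}, {"slide": [1, -0.9, 0], "spin": 0}]'

```text
time_s: 2.1
tcp_pos: [0.4046, 0.2622, 0.2904]
ee_rot: [[-0.243, -0.97, -0.012], [-0.97, 0.243, -0.025], [0.027, 0.006, -1.0]]
wrist_force: [0.4, 0.6, -0.4]
gripper_width: 1.0
```

```bash
python3 -c "
from h import *;from station import sense
plan(sense(),[.563,-.012,.30])"
```

```text
t 2.1 tcp [0.4046 0.2622 0.2904] F [ 0.4  0.6 -0.4] w 1.0 tooly deg 165.91 tilt [-0.012 -0.025 -1.   ]
need units [ 9.1  -8.81 -0.19] spin to 169.1: -0.3985508939563793
```

>>> servo_tool --deltas '[{"slide": [1, -1, 0], "spin": -0.1}, {"slide": [1, -1, 0], "spin": -0.1}, {"slide": [1, -1, 0], "spin": -0.1}, {"slide": [1, -1, 0], "spin": -0.1}, {"slide": [1, -1, 0], "spin": 0}, {"slide": [1, -1, 0], "spin": 0}, {"slide": [1, -1, 0], "spin": 0}, {"slide": [1, -1, 0], "spin": 0}, {"slide": [1, -0.8, 0], "spin": 0}, {"slide": [0, 0, 0], "spin": 0}]'

```text
time_s: 3.1
tcp_pos: [0.5782, -0.0184, 0.2902]
ee_rot: [[-0.19, -0.982, -0.021], [-0.981, 0.19, -0.026], [0.029, 0.015, -0.999]]
wrist_force: [0.0, -0.4, -0.3]
gripper_width: 0.995
```

```bash
python3 - <<'E'
from h import *;from station import sense,optics
import pickle
plan(sense(),[.563,-.012,.20])
d={n:optics.capture(n) for n in("top","side")}
pickle.dump(d,open("d1.pkl","wb"))
for n in d: cv2.imwrite(f"pics/{n}1.png",cv2.resize(d[n]["frame"][:,:,::-1],None,fx=1.5,fy=1.5,interpolation=cv2.INTER_CUBIC))
E
```

```text
t 3.1 tcp [ 0.5782 -0.0184  0.2902] F [ 0.  -0.4 -0.3] w 0.995 tooly deg 169.03 tilt [-0.021 -0.026 -0.999]
need units [-0.24  0.59  3.61] spin to 169.1: -0.008375990724278637
```

View pics/side1.png

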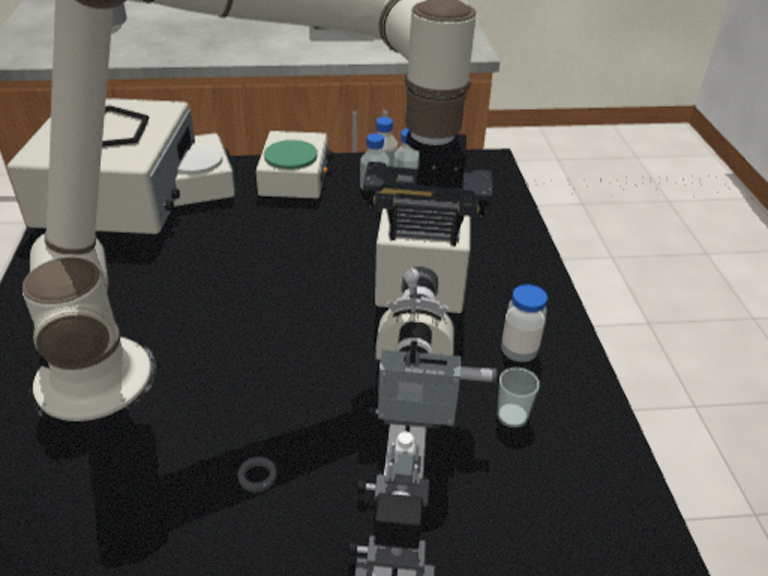

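View pics/top1.png

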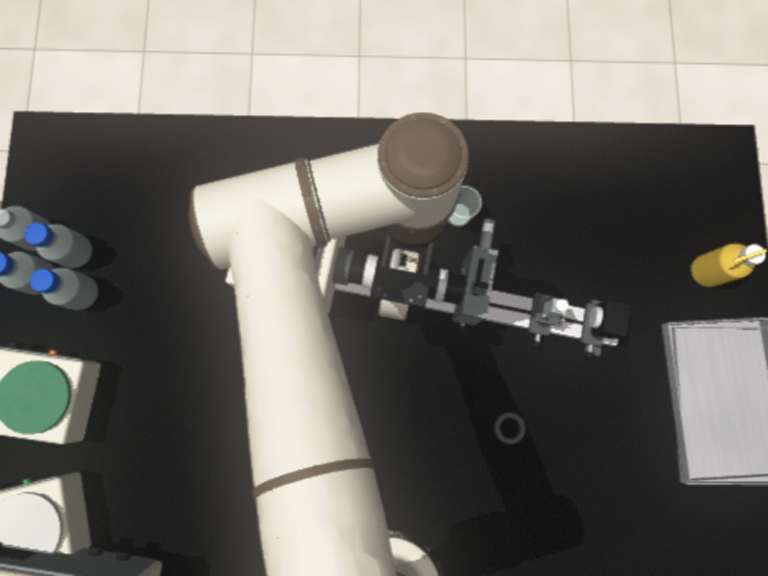

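The gripper hangs straight above the knob, which is at (411,275) in the side view. I'll descend with the jaws open on either side of it.

>>> servo_tool --deltas '[{"slide": [-0.1, 0.3, 0.3], "spin": 0}, {"slide": [-0.1, 0.3, 0.5], "spin": 0}, {"slide": [0, 0, 0.7], "spin": 0}, {"slide": [0, 0, 0.7], "spin": 0}, {"slide": [0, 0, 0.7], "spin": 0}, {"slide": [0, 0, 0.5], "spin": 0}, {"slide": [0, 0, 0], "spin": 0}]'

```text
time_s: 3.9
tcp_pos: [0.557, -0.003, 0.2038]
ee_rot: [[-0.178, -0.984, -0.019], [-0.984, 0.178, -0.023], [0.026, 0.015, -1.0]]
wrist_force: [0.1, -0.4, -0.2]
gripper_width: 1.001
```

```bash
python3 - <<'E'
from h import *;from station import sense,optics
import pickle
plan(sense(),[.563,-.012,.201])
d={n:optics.capture(n) for n in("side",)}
pickle.dump(d,open("d2.pkl","wb"))
for n in d: cv2.imwrite(f"pics/{n}2.png",cv2.resize(d[n]["frame"][100:280,220:360,::-1],None,fx=3.3,fy=3.3,interpolation=cv2.INTER_CUBIC))
E
```

```text
t 3.9 tcp [ 0.557  -0.003   0.2038] F [ 0.1 -0.4 -0.2] w 1.001 tooly deg 169.73 tilt [-0.019 -0.023 -1.   ]
need units [ 0.31 -0.3   0.12] spin to 169.1: 0.0793304159699133
```

View pics/side2.png

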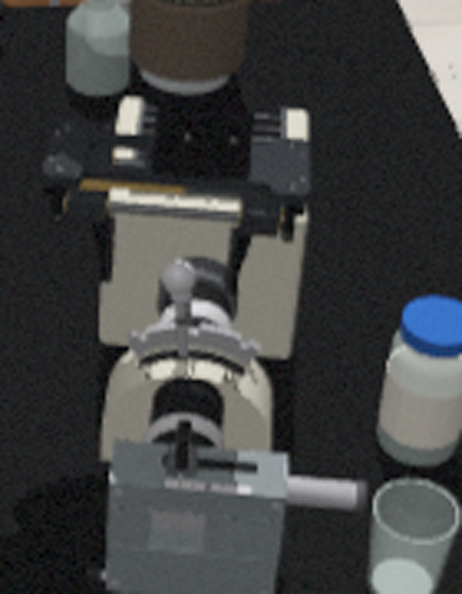

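```bash
python3 - <<'E'
from h import *;from station import sense
import pickle
d=pickle.load(open("d2.pkl","rb"))["side"];s=sense()
R=s["ee_rot"];p=s["tcp_pos"]
for off in([0,0,0],[0,.05,0],[0,-.05,0],[0,0,-.02],[0,0,-.07],[0,.05,-.07],[0,-.05,-.07]):
    q=proj(d,p+R@np.array(off)); print(off,q.round(1),((q-[220,100])*3.3).round())
im=d["frame"][130:230,230:320,::-1]
im=cv2.convertScaleAbs(cv2.resize(im,None,fx=6,fy=6,interpolation=cv2.INTER_CUBIC),alpha=1.6,beta=30)
cv2.imwrite("pics/side2z.png",im)
E
```

```text
[0, 0, 0] [271.1 183.5] [169. 275.]
[0, 0.05, 0] [251.3 181.8] [103. 270.]
[0, -0.05, 0] [291.  185.1] [234. 281.]
[0, 0, -0.02] [271.6 177. ] [170. 254.]
[0, 0, -0.07] [272.9 160.4] [174. 199.]
[0, 0.05, -0.07] [252.3 158.8] [107. 194.]
[0, -0.05, -0.07] [293.4 162.1] [242. 205.]
```

View pics/side2z.png

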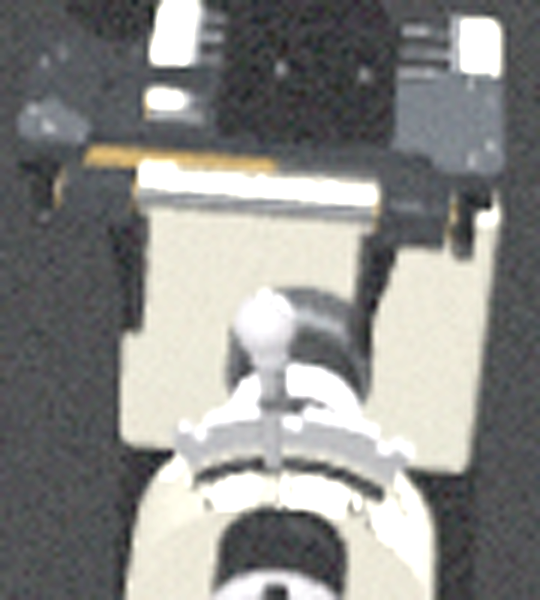

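>>> servo_tool --deltas '[{"slide": [0.3, -0.2, 0.1], "spin": 0}, {"slide": [0.1, -0.1, 0], "spin": 0}, {"slide": [0, 0, 0], "spin": 0}, {"slide": [0, 0, 0], "spin": 0}, {"slide": [0, 0, 0], "spin": 0}]' --gripper 140

```text
time_s: 4.45
tcp_pos: [0.5653, -0.014, 0.2059]
ee_rot: [[-0.176, -0.984, -0.011], [-0.984, 0.176, -0.022], [0.024, 0.007, -1.0]]
wrist_force: [0.7, 0.4, -1.1]
gripper_width: 0.631
```

```bash
python3 - <<'E'
from h import *;from station import sense,optics
import pickle
s=sense()
plan(s,[.563,-.012,.201]); p=s["tcp_pos"]-[.5755,-.0156,.07]; print("rail rel pivot",p@RX,p@RY)
d=optics.capture("side")
im=d["frame"][130:230,230:320,::-1]
im=cv2.convertScaleAbs(cv2.resize(im,None,fx=6,fy=6,interpolation=cv2.INTER_CUBIC),alpha=1.6,beta=30)
cv2.imwrite("pics/side3z.png",im)
E
```

```text
t 4.45 tcp [ 0.5653 -0.014   0.2059] F [ 0.7  0.4 -1.1] w 0.631 tooly deg 169.86 tilt [-0.011 -0.022 -1.   ]
need units [-0.07  0.1   0.2 ] spin to 169.1: 0.09460600236598182
rail rel pivot -0.010352952401826173 -0.0003307309873732873
```

View pics/side3z.png

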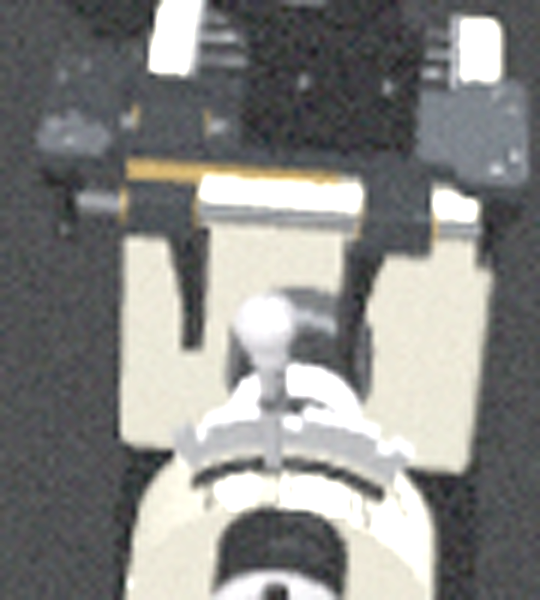

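The two fingers straddle the knob, which is at (265,320) in the zoomed view. I'll start the throw.

>>> servo_tool --deltas '[{"slide": [0, 0, 0.3], "spin": 0}, {"slide": [0, -0.3, 0.1], "spin": 0}, {"slide": [0, -0.4, 0.05], "spin": 0}, {"slide": [0, -0.4, 0.05], "spin": 0}, {"slide": [0, -0.4, 0.05], "spin": 0}, {"slide": [0, -0.4, 0.05], "spin": 0}, {"slide": [0, 0, 0], "spin": 0}]'

```text
time_s: 5.2
tcp_pos: [0.6096, -0.0236, 0.1879]
ee_rot: [[-0.176, -0.984, -0.028], [-0.984, 0.177, -0.023], [0.028, 0.023, -0.999]]
wrist_force: [0.2, 0.5, 0.4]
gripper_width: 0.453
```

```bash
cat > look.py <<'E'
import sys
from h import *;from station import sense,optics
s=sense()
plan(s,[.6437,-.0287,.185]); p=s["tcp_pos"]-[.5755,-.0156,.07]; print("rail rel pivot",p@RX,p@RY)
d=optics.capture("side")
im=d["frame"][130:230,230:320,::-1]
im=cv2.convertScaleAbs(cv2.resize(im,None,fx=6,fy=6,interpolation=cv2.INTER_CUBIC),alpha=1.6,beta=30)
cv2.imwrite(f"pics/{sys.argv[1]}.png",im)
np.save(sys.argv[1]+".npy",d["frame"])
E
python3 look.py s4
```

```text
t 5.2 tcp [ 0.6096 -0.0236  0.1879] F [0.2 0.5 0.4] w 0.453 tooly deg 169.81 tilt [-0.028 -0.023 -0.999]
need units [-0.04 -1.38  0.08] spin to 169.1: 0.0890842960352316
rail rel pivot 0.03502622596209072 -0.0014390272131947707
```

View pics/s4.png

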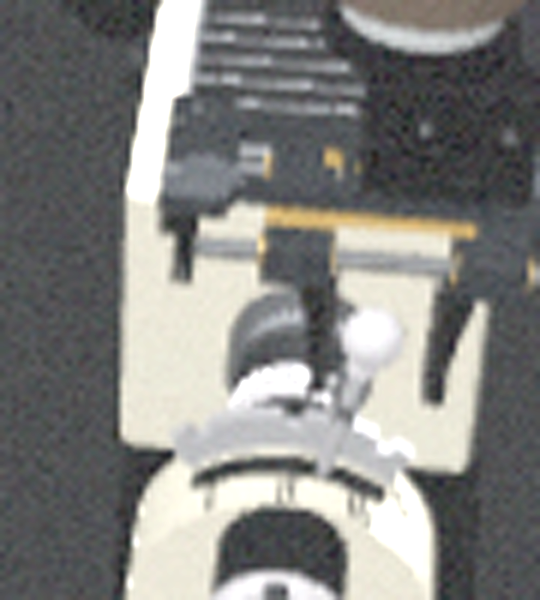

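>>> servo_tool --deltas '[{"slide": [0, -0.4, 0], "spin": 0}, {"slide": [0, -0.4, 0], "spin": 0}, {"slide": [0, -0.4, 0], "spin": 0}, {"slide": [0, -0.2, 0], "spin": 0}, {"slide": [0, 0, 0], "spin": 0}]'

```text
time_s: 5.75
tcp_pos: [0.6418, -0.0299, 0.1818]
ee_rot: [[-0.177, -0.983, -0.042], [-0.984, 0.178, -0.022], [0.029, 0.037, -0.999]]
wrist_force: [0.7, 0.8, 0.6]
gripper_width: 0.449
```

```bash
python3 look.py s5
```

```text
t 5.75 tcp [ 0.6418 -0.0299  0.1818] F [0.7 0.8 0.6] w 0.449 tooly deg 169.72 tilt [-0.042 -0.022 -0.999]
need units [-0.06 -0.06 -0.13] spin to 169.1: 0.07706124729506669
rail rel pivot 0.06779603127684714 -0.0014839908186546034
```

View pics/s5.png

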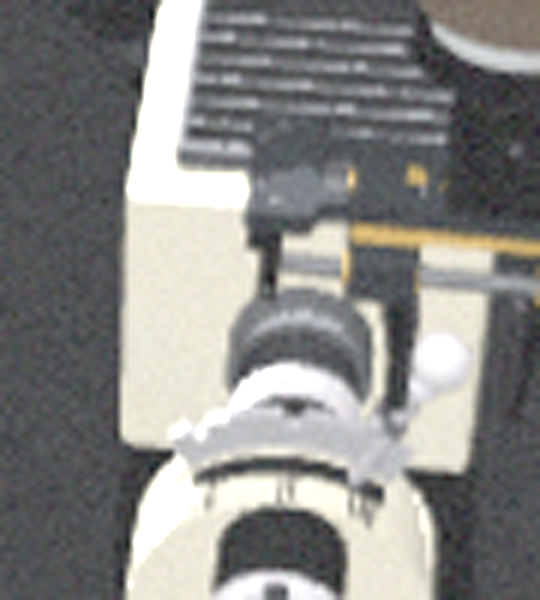

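```bash
cat > ang.py <<'E'
import sys,pickle
from h import *
d=pickle.load(open("d0.pkl","rb"))["side"]
Pv=np.array([.5755,-.0156,.07])
def ang(zu,zv,verb=1):
    u=zu/6+230-.42;v=zv/6+130-.42
    e,dd=ray(d,(u,v)); t=((Pv-e)@RY)/(dd@RY); P=e+dd*t-Pv
    x,z=P@RX,P[2]; print("x %.4f z %.4f r %.4f angle %.3f"%(x,z+.07,np.hypot(x,z),np.arctan2(x,z)))
a=list(map(float,sys.argv[1:]))
for i in range(0,len(a),2): ang(a[i],a[i+1])
E
python3 ang.py 265 320 372 336 442 358
python3 - <<'E'
import numpy as np,cv2
for n in("s4","s5"):
    f=np.load(""+n+".npy").astype(int)[130:230,230:320]
    m=((f.min(2)>110)&(f.max(2)-f.min(2)<14)).astype(np.uint8)
    m[:44]=0;m[66:]=0
    k,l,st,ce=cv2.connectedComponentsWithStats(m)
    for i in range(1,k):
        if st[i,4]>30: print(n,st[i],ce[i]*6+3)
E
```

```text
x -0.0131 z 0.2145 r 0.1451 angle -0.091
x 0.0315 z 0.2104 r 0.1439 angle 0.221
x 0.0613 z 0.2017 r 0.1452 angle 0.435
s4 [ 21  44  23  22 354] [181.50847458 330.38983051]
s4 [ 57  46  15  20 225] [386.65333333 331.45333333]
s4 [75 53  5 13 33] [465.90909091 363.72727273]
s4 [39 61 13  5 52] [276.34615385 382.26923077]
s5 [ 21  44  21  22 364] [180.26373626 328.21978022]
s5 [ 68  49  12  17 154] [446.25974026 344.61038961]
s5 [39 61 19  5 73] [290.01369863 383.1369863 ]
```

>>> servo_tool --deltas '[{"slide": [0, -0.15, -0.1], "spin": 0}, {"slide": [0, -0.15, 0], "spin": 0}, {"slide": [0, 0, 0], "spin": 0}]'

```text
time_s: 6.1
tcp_pos: [0.6515, -0.0313, 0.1863]
ee_rot: [[-0.177, -0.984, -0.036], [-0.984, 0.178, -0.022], [0.028, 0.031, -0.999]]
wrist_force: [-0.2, 0.2, -1.2]
gripper_width: 0.451
```

```bash
python3 look.py s6
```

```text
t 6.1 tcp [ 0.6515 -0.0313  0.1863] F [-0.2  0.2 -1.2] w 0.451 tooly deg 169.76 tilt [-0.036 -0.022 -0.999]
need units [-0.05  0.32  0.06] spin to 169.1: 0.08294505598962587
rail rel pivot 0.07759173980279381 -0.0010690161734796134
```

View pics/s6.png

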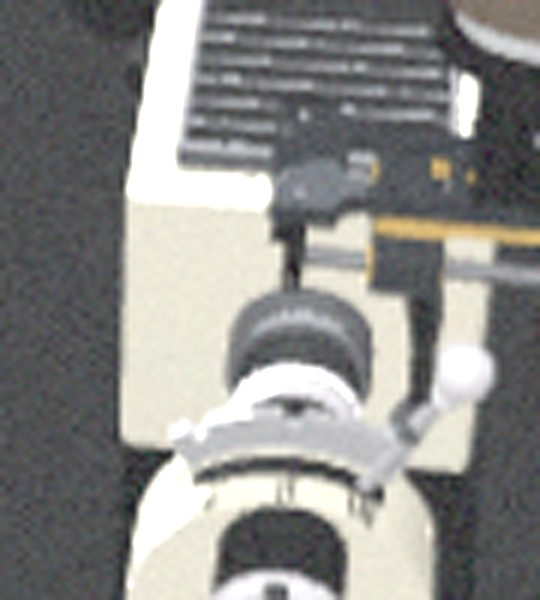

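```bash
python3 ang.py 466 372
```

```text
x 0.0718 z 0.1952 r 0.1444 angle 0.521
```

>>> servo_tool --deltas '[{"slide": [0, 0.25, 0], "spin": 0}, {"slide": [0, 0, 0], "spin": 0}, {"slide": [0, 0, 0], "spin": 0}]' --gripper 0

```text
time_s: 6.45
tcp_pos: [0.6454, -0.0301, 0.188]
ee_rot: [[-0.177, -0.984, -0.032], [-0.984, 0.177, -0.022], [0.028, 0.028, -0.999]]
wrist_force: [-0.4, -0.7, 0.3]
gripper_width: 0.642
```

```bash
python3 look.py s7
```

```text
t 6.45 tcp [ 0.6454 -0.0301  0.188 ] F [-0.4 -0.7  0.3] w 0.642 tooly deg 169.78 tilt [-0.032 -0.022 -0.999]
need units [-0.05  0.07  0.12] spin to 169.1: 0.08488409751717896
rail rel pivot 0.07135470864971111 -0.0010121454684462426
```

View pics/s7.png

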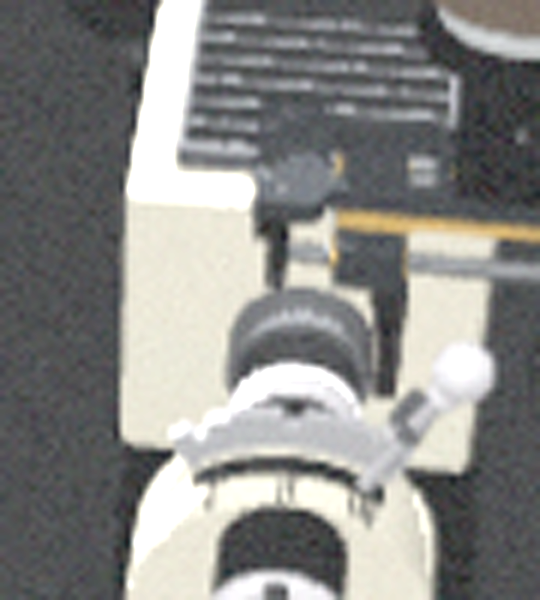

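```bash
cat > ball.py <<'E'
import sys,numpy as np,cv2
for n in sys.argv[1:]:
    f=np.load(""+n+".npy")[130:230,230:320]
    g=cv2.GaussianBlur(cv2.resize(cv2.cvtColor(f,cv2.COLOR_RGB2GRAY),None,fx=6,fy=6,interpolation=cv2.INTER_CUBIC),(0,0),3)
    print(n,cv2.HoughCircles(g,cv2.HOUGH_GRADIENT,1.5,60,param1=60,param2=12,minRadius=24,maxRadius=36)[0][:6].round(1).tolist())
E
python3 ball.py s4 s5 s6 s7
python3 - <<'E'
import pickle; from h import *
d=pickle.load(open("d0.pkl","rb"))["side"]
Pv=np.array([.5755,-.0156,.07])
# predicted side pixels (6x zoom) for angle .47,.5,.53,.6
for a in(.435,.47,.5,.53,.6):
    q=proj(d,Pv+.145*(np.sin(a)*RX+np.array([0,0,np.cos(a)]))); print(a,((q+.42-[230,130])*6).round(1))
E
```

```text
s4 [[396.79998779296875, 513.7999877929688, 30.0], [287.20001220703125, 389.20001220703125, 27.899999618530273], [201.8000030517578, 117.80000305175781, 33.400001525878906], [242.1999969482422, 485.20001220703125, 26.799999237060547], [251.1999969482422, 230.1999969482422, 31.5], [350.20001220703125, 459.79998779296875, 30.200000762939453]]
s5 [[381.79998779296875, 276.79998779296875, 33.400001525878906], [272.20001220703125, 425.20001220703125, 31.600000381469727], [269.20001220703125, 330.79998779296875, 35.099998474121094], [315.79998779296875, 258.79998779296875, 33.400001525878906], [342.79998779296875, 336.79998779296875, 29.0], [309.79998779296875, 551.2000122070312, 35.0]]
s6 [[462.79998779296875, 369.79998779296875, 29.799999237060547], [179.1999969482422, 488.20001220703125, 26.799999237060547], [341.20001220703125, 380.20001220703125, 30.200000762939453], [435.79998779296875, 435.79998779296875, 35.099998474121094], [251.1999969482422, 546.7999877929688, 31.600000381469727], [260.20001220703125, 338.20001220703125, 31.600000381469727]]
s7 [[180.8000030517578, 483.79998779296875, 24.899999618530273], [318.79998779296875, 405.79998779296875, 35.099998474121094], [246.8000030517578, 545.2000122070312, 28.399999618530273], [458.20001220703125, 372.79998779296875, 35.099998474121094], [309.79998779296875, 549.7999877929688, 33.400001525878906], [260.20001220703125, 339.79998779296875, 31.799999237060547]]
0.435 [441.6 358.3]
0.47 [452.1 363.3]
0.5 [460.9 367.8]
0.53 [469.6 372.5]
0.6 [488.9 384.2]
```

>>> servo_tool --deltas '[{"slide": [0, 0, 0], "spin": 0}, {"slide": [0, 0, 0], "spin": 0}, {"slide": [0, 0, 0], "spin": 0}, {"slide": [0, 0.2, 0], "spin": 0}, {"slide": [0, 0.1, 0], "spin": 0}, {"slide": [0, 0, 0], "spin": 0}]' --gripper 140

```text
time_s: 7.1
tcp_pos: [0.6377, -0.0287, 0.1884]
ee_rot: [[-0.176, -0.984, -0.031], [-0.984, 0.177, -0.022], [0.027, 0.027, -0.999]]
wrist_force: [1.1, 0.2, -0.1]
gripper_width: 0.461
```

>>> servo_tool --deltas '[{"slide": [0, 0.06, 0], "spin": 0}]'

```text
time_s: 7.2
tcp_pos: [0.6372, -0.0285, 0.1888]
ee_rot: [[-0.176, -0.984, -0.029], [-0.984, 0.177, -0.022], [0.027, 0.024, -0.999]]
wrist_force: [2.6, -1.2, -1.7]
gripper_width: 0.453
```

>>> servo_tool --deltas '[{"slide": [0, 0.06, 0], "spin": 0}]'

```text
time_s: 7.3
tcp_pos: [0.6368, -0.0284, 0.189]
ee_rot: [[-0.176, -0.984, -0.026], [-0.984, 0.177, -0.023], [0.027, 0.021, -0.999]]
wrist_force: [4.2, -1.5, -2.0]
gripper_width: 0.452
```

```bash
python3 look.py s8; python3 ball.py s8
```

```text
t 7.3 tcp [ 0.6368 -0.0284  0.189 ] F [ 4.2 -1.5 -2. ] w 0.452 tooly deg 169.8 tilt [-0.026 -0.023 -0.999]
need units [-0.04 -0.28  0.15] spin to 169.1: 0.08795531389800715
rail rel pivot 0.06264535226657002 -0.0009801238244324367
s8 [[311.20001220703125, 546.7999877929688, 30.200000762939453], [203.1999969482422, 155.1999969482422, 29.799999237060547], [242.1999969482422, 492.79998779296875, 33.29999923706055], [297.79998779296875, 233.1999969482422, 33.400001525878906], [260.20001220703125, 375.79998779296875, 35.099998474121094], [381.79998779296875, 471.79998779296875, 28.5]]
```

View pics/s8.png

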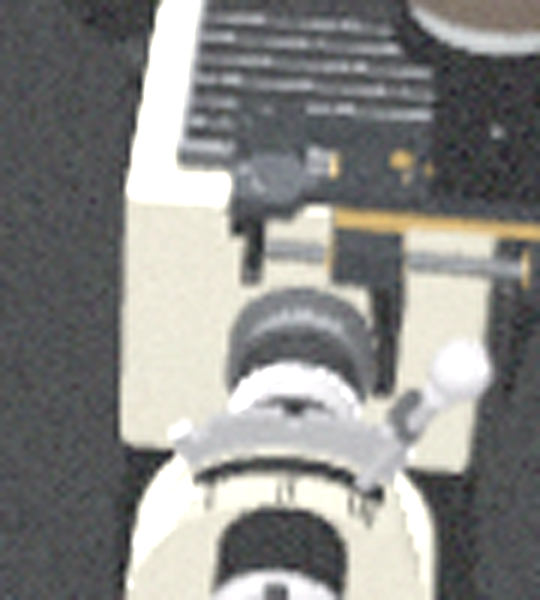

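>>> servo_tool --deltas '[{"slide": [0, 0.06, 0], "spin": 0}]'

```text
time_s: 7.45
tcp_pos: [0.6364, -0.0283, 0.1893]
ee_rot: [[-0.176, -0.984, -0.023], [-0.984, 0.177, -0.023], [0.027, 0.019, -0.999]]
wrist_force: [5.6, -3.2, -2.3]
gripper_width: 0.453
```

>>> servo_tool --deltas '[{"slide": [0, -0.3, 0], "spin": 0}, {"slide": [0, -0.1, 0], "spin": 0}]' --gripper 0

```text
time_s: 7.65
tcp_pos: [0.645, -0.03, 0.189]
ee_rot: [[-0.176, -0.984, -0.027], [-0.984, 0.177, -0.022], [0.027, 0.023, -0.999]]
wrist_force: [-0.8, 1.3, -0.0]
gripper_width: 0.558
```

```bash
python3 look.py s9; python3 ball.py s9
```

```text
t 7.65 tcp [ 0.645 -0.03   0.189] F [-0.8  1.3 -0. ] w 0.558 tooly deg 169.8 tilt [-0.027 -0.022 -0.999]
need units [-0.05  0.06  0.16] spin to 169.1: 0.08725560928760245
rail rel pivot 0.07101295890203592 -0.000980760303960871
s9 [[335.20001220703125, 494.20001220703125, 26.799999237060547], [374.20001220703125, 368.20001220703125, 31.600000381469727], [267.79998779296875, 332.20001220703125, 35.099998474121094], [207.8000030517578, 111.80000305175781, 28.399999618530273], [221.1999969482422, 53.20000076293945, 31.799999237060547], [272.20001220703125, 426.79998779296875, 31.799999237060547]]
```

View pics/s9.png

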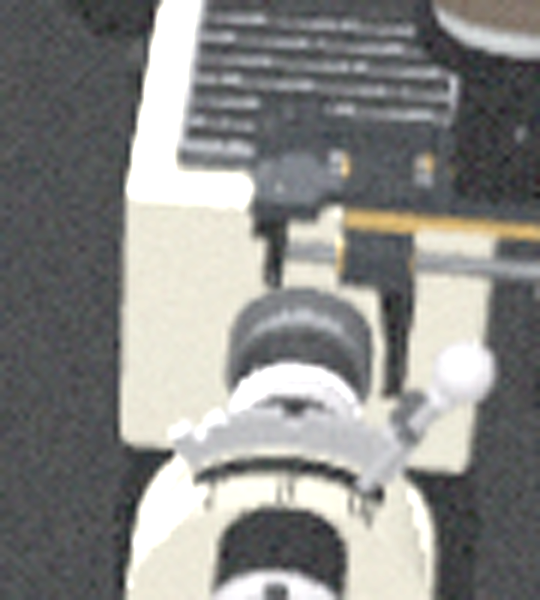

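The lever sits at the three-stroke mark. It resisted about 6 N pushing back and the knob stayed where it was, so it is in the notch. I'll let go and lift.

>>> servo_tool --deltas '[{"slide": [0, 0, 0], "spin": 0}, {"slide": [0, 0, 0], "spin": 0}, {"slide": [0, 0, -0.4], "spin": 0}, {"slide": [0, 0, -0.8], "spin": 0}, {"slide": [0, 0, -0.8], "spin": 0}, {"slide": [0, 0, -0.8], "spin": 0}, {"slide": [0.3, 0.2, -0.4], "spin": 0}, {"slide": [0.6, 0.4, 0], "spin": 0}, {"slide": [0.8, 0.5, 0], "spin": 0}, {"slide": [0.8, 0.5, 0], "spin": 0}]' --gripper 0

```text
time_s: 8.7
tcp_pos: [0.5923, -0.0839, 0.275]
ee_rot: [[-0.174, -0.984, -0.034], [-0.984, 0.174, -0.022], [0.028, 0.029, -0.999]]
wrist_force: [-0.8, -0.4, 0.6]
gripper_width: 0.999
```

```bash
python3 - <<'E'
from h import *;from station import sense
plan(sense(),[.5495,-.1525,.24])
E
python3 look.py s10; python3 ball.py s10
```

```text
t 8.7 tcp [ 0.5923 -0.0839  0.275 ] F [-0.8 -0.4  0.6] w 0.999 tooly deg 169.95 tilt [-0.034 -0.022 -0.999]
need units [2.96 1.16 1.52] spin to 169.1: 0.10681373664462157
t 8.7 tcp [ 0.5923 -0.0839  0.275 ] F [-0.8 -0.4  0.6] w 0.999 tooly deg 169.95 tilt [-0.034 -0.022 -0.999]
need units [-2.63 -1.74  3.48] spin to 169.1: 0.10681373664462157
rail rel pivot 0.029402061474692848 -0.06387296104992579
s10 [[335.20001220703125, 336.79998779296875, 35.099998474121094], [461.20001220703125, 371.20001220703125, 32.599998474121094], [303.79998779296875, 428.20001220703125, 33.400001525878906], [393.79998779296875, 515.2000122070312, 33.29999923706055], [230.1999969482422, 137.1999969482422, 31.200000762939453], [473.20001220703125, 152.1999969482422, 26.0]]
```

View pics/s10.png

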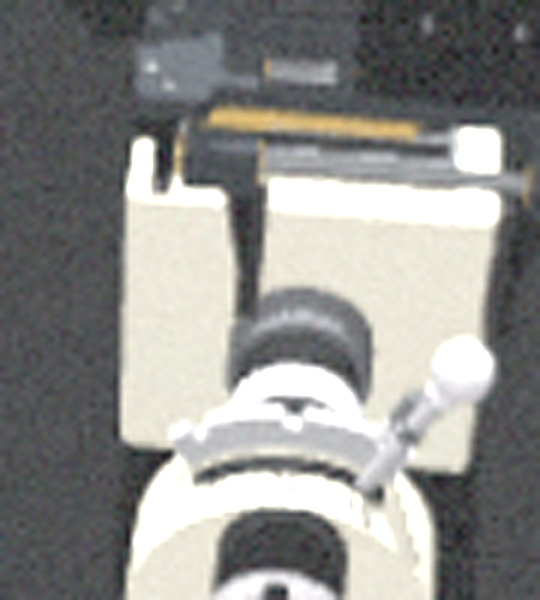

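The knob stays put at about (462,368), the far notch, with the gripper clear. Next I'll move above the shutter fin.

>>> servo_tool --deltas '[{"slide": [0.7, 0.3, 0.1], "spin": 0.1}, {"slide": [0.8, 0.3, 0.2], "spin": 0}, {"slide": [0.7, 0.3, 0.3], "spin": 0}, {"slide": [0.5, 0.2, 0.3], "spin": 0}, {"slide": [0, 0, 0.3], "spin": 0}, {"slide": [0, 0, 0], "spin": 0}]'

```text
time_s: 9.35
tcp_pos: [0.5381, -0.1543, 0.2448]
ee_rot: [[-0.196, -0.98, -0.042], [-0.98, 0.197, -0.021], [0.029, 0.037, -0.999]]
wrist_force: [0.5, -0.7, 0.2]
gripper_width: 1.003
```

```bash
cat > look2.py <<'E'
import sys
from h import *;from station import sense,optics
s=sense(); t=list(map(float,sys.argv[2:5]))
plan(s,t); p=s["tcp_pos"]-[.5491,-.1530,0]; print("rail rel grip",p@RX,p@RY)
d=optics.capture("side")
im=d["frame"][170:270,235:325,::-1]
im=cv2.convertScaleAbs(cv2.resize(im,None,fx=6,fy=6,interpolation=cv2.INTER_CUBIC),alpha=1.6,beta=40)
cv2.imwrite(f"pics/{sys.argv[1]}.png",im)
np.save(sys.argv[1]+".npy",d["frame"])
E
python3 look2.py s11 .5495 -.1525 .166
```

```text
t 9.35 tcp [ 0.5381 -0.1543  0.2448] F [ 0.5 -0.7  0.2] w 1.003 tooly deg 168.65 tilt [-0.042 -0.021 -0.999]
need units [-0.25 -0.55  3.13] spin to 169.1: -0.055694327942727995
rail rel grip -0.010530904276500974 -0.003327262792139688
```

View pics/s11.png

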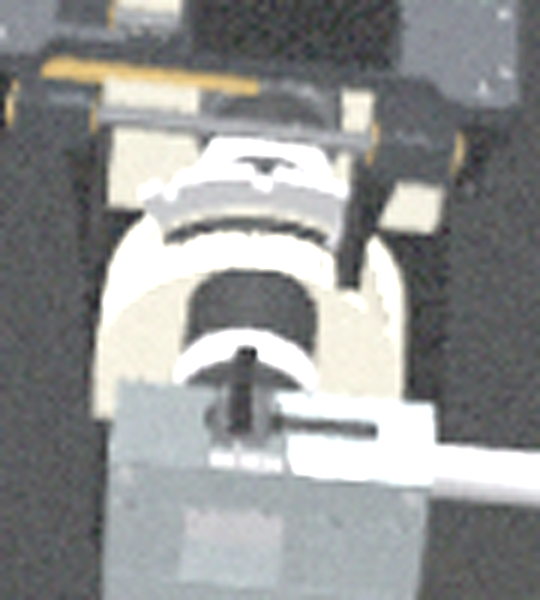

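```bash
python3 - <<'E'
import pickle; from h import *
d=pickle.load(open("d0.pkl","rb"))["side"]
G=np.array([.5491,-.1530,0])
z=lambda u,v:(u/6+235-.42,v/6+170-.42)
for p in[(246,352),(246,390),(246,432),(235,390),(256,390)]:
    e,dd=ray(d,z(*p)); t=((G-.011*RY-e)@RY)/(dd@RY); P=e+dd*t; print(p,((P-G)@RX).round(4),P[2].round(4))
for x in(-5,5):
  for y in(-11,11):
    for h in(.161,.191): print(x,y,h,((proj(d,G+RX*x/1e3+RY*y/1e3+[0,0,h])+.42-[235,170])*6).round(0))
E
```

```text
(246, 352) 0.0014 0.2039
(246, 390) 0.0024 0.184
(246, 432) 0.0036 0.1615
(235, 390) -0.0018 0.1835
(256, 390) 0.0062 0.1845
-5 -11 0.161 [224. 431.]
-5 -11 0.191 [227. 375.]
-5 11 0.161 [228. 391.]
-5 11 0.191 [231. 336.]
5 -11 0.161 [250. 433.]
5 -11 0.191 [254. 377.]
5 11 0.161 [253. 393.]
5 11 0.191 [257. 338.]
```

>>> servo_tool --deltas '[{"slide": [-0.1, -0.4, 0.2], "spin": -0.05}, {"slide": [-0.1, -0.2, 0.4], "spin": 0}, {"slide": [0, 0, 0.6], "spin": 0}, {"slide": [0, 0, 0.6], "spin": 0}, {"slide": [0, 0, 0.4], "spin": 0}, {"slide": [0, 0, 0.2], "spin": 0}, {"slide": [0, 0, 0], "spin": 0}]'

```text
time_s: 10.1
tcp_pos: [0.5579, -0.1501, 0.1793]
ee_rot: [[-0.182, -0.982, -0.04], [-0.983, 0.183, -0.021], [0.028, 0.036, -0.999]]
wrist_force: [0.2, 0.0, 0.0]
gripper_width: 1.0
```

```bash
python3 look2.py s12 .5506 -.1533 .169
```

```text
t 10.1 tcp [ 0.5579 -0.1501  0.1793] F [0.2 0.  0. ] w 1.0 tooly deg 169.43 tilt [-0.04  -0.021 -0.999]
need units [0.17 0.25 0.43] spin to 169.1: 0.04120300860095227
rail rel grip 0.00810372358921525 0.004543500418637007
```

View pics/s12.png

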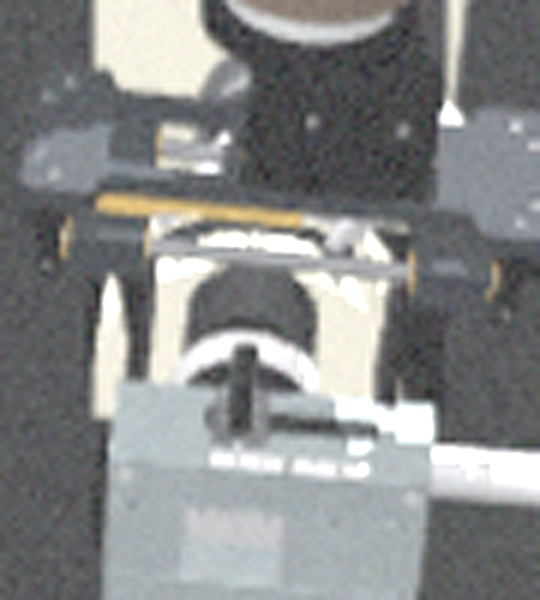

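>>> servo_tool --deltas '[{"slide": [0.15, 0.25, 0.2], "spin": 0}, {"slide": [0, 0, 0.2], "spin": 0}, {"slide": [0, 0, 0], "spin": 0}]'

```text
time_s: 10.45
tcp_pos: [0.5512, -0.1531, 0.1709]
ee_rot: [[-0.182, -0.983, -0.036], [-0.983, 0.183, -0.022], [0.028, 0.032, -0.999]]
wrist_force: [0.0, -0.3, -0.1]
gripper_width: 1.0
```

```bash
python3 look2.py s13 .5506 -.1533 .168
```

```text
t 10.45 tcp [ 0.5512 -0.1531  0.1709] F [ 0.  -0.3 -0.1] w 1.0 tooly deg 169.45 tilt [-0.036 -0.022 -0.999]
need units [0.01 0.02 0.12] spin to 169.1: 0.04393070075244765
rail rel grip 0.0021126562477234785 0.00027672211141289624
```

>>> servo_tool --deltas '[{"slide": [0, 0, 0.1], "spin": 0}, {"slide": [0, 0, 0], "spin": 0}, {"slide": [0, 0, 0], "spin": 0}, {"slide": [0, 0, 0], "spin": 0}, {"slide": [0, 0, 0], "spin": 0}, {"slide": [0, 0, 0], "spin": 0}, {"slide": [0, 0, 0], "spin": 0}, {"slide": [0, 0, 0], "spin": 0}]' --gripper 255

```text
time_s: 11.3
tcp_pos: [0.5521, -0.1534, 0.1697]
ee_rot: [[-0.182, -0.983, -0.033], [-0.983, 0.183, -0.022], [0.028, 0.029, -0.999]]
wrist_force: [-0.2, -0.3, 0.3]
gripper_width: 0.358
```

```bash
python3 look2.py s14 .5506 -.1533 .168
```

```text
t 11.3 tcp [ 0.5521 -0.1534  0.1697] F [-0.2 -0.3  0.3] w 0.358 tooly deg 169.46 tilt [-0.033 -0.022 -0.999]
need units [0.01 0.06 0.07] spin to 169.1: 0.04460993342571129
rail rel grip 0.002997457503963027 0.00017399483651149214
```

View pics/s14.png

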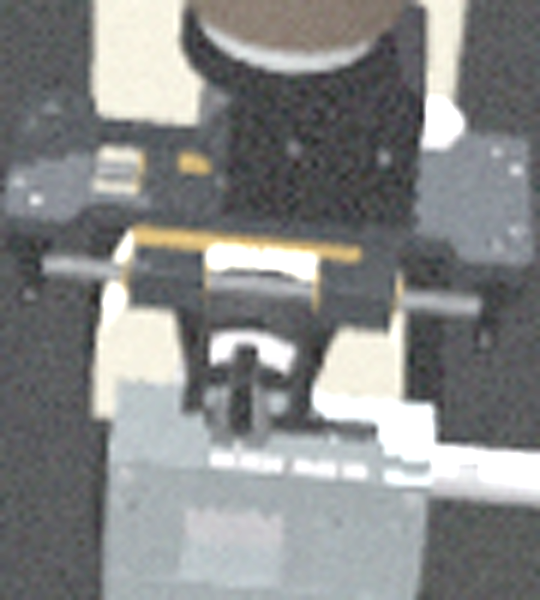

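The fingers are still closing on either side of the fin, at (245,390), so I'll keep closing.

>>> servo_tool --deltas '[{"slide": [0, 0.03, 0], "spin": 0}, {"slide": [0, 0, 0], "spin": 0}, {"slide": [0, 0, 0], "spin": 0}, {"slide": [0, 0, 0], "spin": 0}]'

```text
time_s: 11.75
tcp_pos: [0.5502, -0.153, 0.1697]
ee_rot: [[-0.183, -0.983, -0.035], [-0.983, 0.184, -0.022], [0.028, 0.031, -0.999]]
wrist_force: [-1.2, 0.3, -0.9]
gripper_width: 0.112
```

>>> servo_tool --deltas '[{"slide": [0, 0, 0], "spin": 0}, {"slide": [0, 0, 0], "spin": 0}]'

```text
time_s: 11.95
tcp_pos: [0.5501, -0.1531, 0.1697]
ee_rot: [[-0.183, -0.982, -0.035], [-0.983, 0.184, -0.021], [0.027, 0.03, -0.999]]
wrist_force: [-1.5, 0.9, 0.4]
gripper_width: 0.115
```

```bash
python3 look2.py s15 .5506 -.1533 .168
```

```text
t 11.95 tcp [ 0.5501 -0.1531  0.1697] F [-1.5  0.9  0.4] w 0.115 tooly deg 169.39 tilt [-0.035 -0.021 -0.999]
need units [ 0.   -0.02  0.07] spin to 169.1: 0.03606519077234793
rail rel grip 0.001043593835156444 0.0001297882771921433
```

View pics/s15.png

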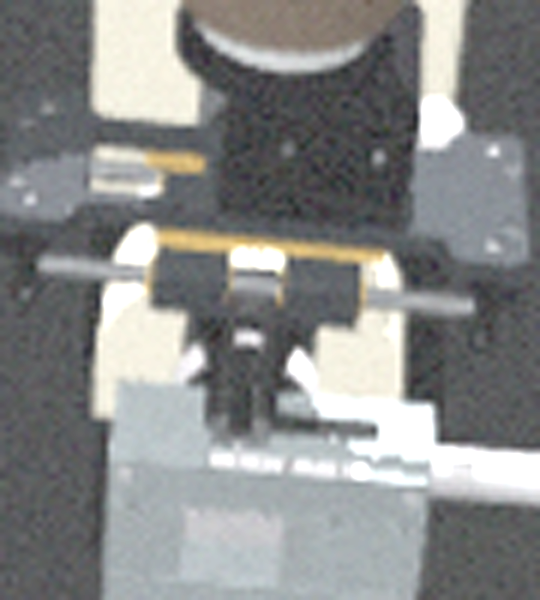

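The fin is gripped: the opening is 10.0 mm, which matches the fin. I'll start sliding.

>>> servo_tool --deltas '[{"slide": [0, -0.15, 0], "spin": 0}, {"slide": [0, -0.15, 0], "spin": 0}, {"slide": [0, -0.15, 0], "spin": 0}]'

```text
time_s: 12.3
tcp_pos: [0.5575, -0.1545, 0.1697]
ee_rot: [[-0.184, -0.982, -0.044], [-0.983, 0.185, -0.02], [0.028, 0.04, -0.999]]
wrist_force: [-6.0, 2.1, 4.4]
gripper_width: 0.116
```

```bash
python3 look2.py s16 .5506 -.1533 .168
```

```text
t 12.3 tcp [ 0.5575 -0.1545  0.1697] F [-6.   2.1  4.4] w 0.116 tooly deg 169.36 tilt [-0.044 -0.02  -0.999]
need units [0.   0.28 0.08] spin to 169.1: 0.03216583408931939
rail rel grip 0.008507870541548798 0.00011423305750587445
```

View pics/s16.png

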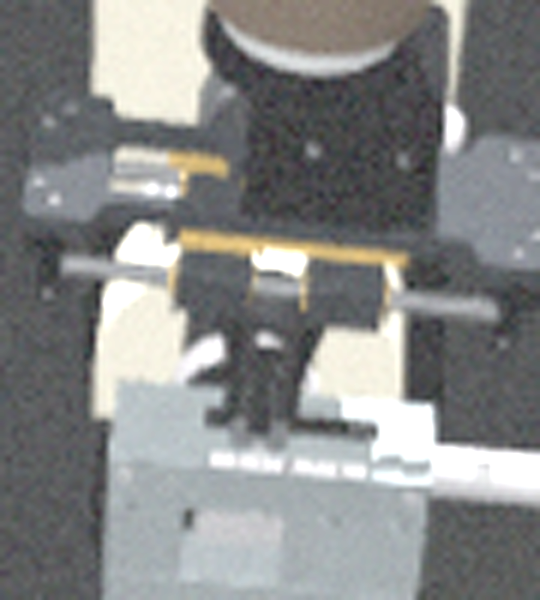

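>>> servo_tool --deltas '[{"slide": [0, -0.2, 0], "spin": 0}, {"slide": [0, -0.2, 0], "spin": 0}]'

```text
time_s: 12.55
tcp_pos: [0.564, -0.1558, 0.1697]
ee_rot: [[-0.184, -0.982, -0.054], [-0.983, 0.185, -0.019], [0.028, 0.049, -0.998]]
wrist_force: [-7.5, 4.8, 4.8]
gripper_width: 0.117
```

```bash
python3 -c "
from h import *;from station import sense
s=sense();plan(s,[.57,-.157,.17]);p=s['tcp_pos']-[.5491,-.1530,0]; print('travel',p@RX-.00104)"
```

```text
t 12.55 tcp [ 0.564  -0.1558  0.1697] F [-7.5  4.8  4.8] w 0.117 tooly deg 169.34 tilt [-0.054 -0.019 -0.998]
need units [ 0.   -0.25 -0.03] spin to 169.1: 0.030042784033934566
travel 0.014075512927486782
```

>>> servo_tool --deltas '[{"slide": [0, -0.2, 0], "spin": 0}]'

```text
time_s: 12.65
tcp_pos: [0.5667, -0.1563, 0.1697]
ee_rot: [[-0.184, -0.981, -0.059], [-0.983, 0.185, -0.018], [0.028, 0.055, -0.998]]
wrist_force: [-7.8, 3.4, 6.3]
gripper_width: 0.12
```

```bash
cat > tr.py <<'E'
from h import *;from station import sense
s=sense();p=s['tcp_pos']-[.5491,-.1530,0]; q=p-.0187*s['ee_rot'][:,2]
print('t',s['time_s'],'F',s['wrist_force'].round(1),(s['wrist_force']@RX).round(2),'w',s['gripper_width'],'travel tcp',(p@RX-.00104).round(5),'grasp',(q@RX-.00104-.0006).round(5),'tilt',s['ee_rot'][:,2].round(3))
E
python3 tr.py; python3 look2.py s17 .57 -.157 .17; python3 tr.py
```

```text
t 12.65 F [-7.8  3.4  6.3] -8.31 w 0.11988255812555629 travel tcp 0.01685 grasp 0.01727 tilt [-0.059 -0.018 -0.998]
t 12.65 tcp [ 0.5667 -0.1563  0.1697] F [-7.8  3.4  6.3] w 0.12 tooly deg 169.32 tilt [-0.059 -0.018 -0.998]
need units [ 0.   -0.13 -0.02] spin to 169.1: 0.027745961523891083
rail rel grip 0.017886234481640777 5.910712169095514e-05
t 12.7 F [-8.4  3.2  6. ] -8.88 w 0.11507770354258849 travel tcp 0.01745 grasp 0.01787 tilt [-0.059 -0.018 -0.998]
```

View pics/s17.png

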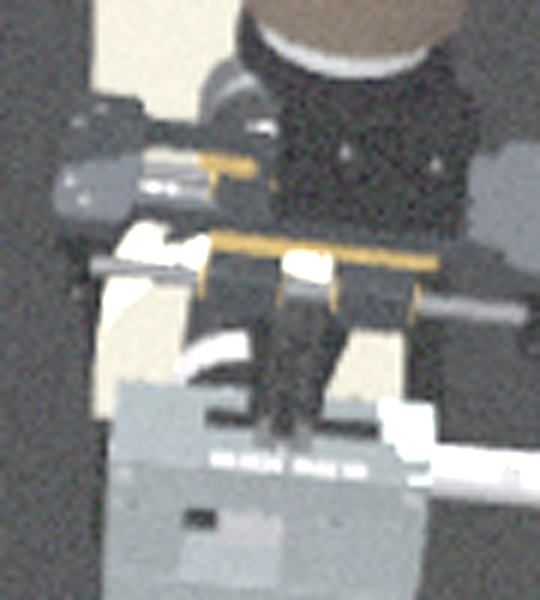

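```bash
python3 - <<'E'
import pickle; from h import *
d=pickle.load(open("d0.pkl","rb"))["side"]
z=lambda u,v:(u/6+235-.42,v/6+170-.42)
G=np.array([.5491,-.1530,0])
for p in[(210,460),(288,465),(367,470)]:
    P=onz(d,z(*p),.155)-G; print(p,(P@RX).round(4),(P@RY).round(4))
for p in[(206,415),(380,430)]:
    P=onz(d,z(*p),.155)-G; print("slot",p,(P@RX).round(4),(P@RY).round(4))
f=np.load("s17.npy")[235:258,265:305]
cv2.imwrite("pics/s17z.png",cv2.resize(f[:,:,::-1],None,fx=18,fy=18,interpolation=cv2.INTER_CUBIC))
E
```

```text
(210, 460) -0.0093 -0.0212
(288, 465) 0.0207 -0.0203
(367, 470) 0.051 -0.0194
slot (206, 415) -0.0127 0.0029
slot (380, 430) 0.0554 0.0029
```

View pics/s17z.png

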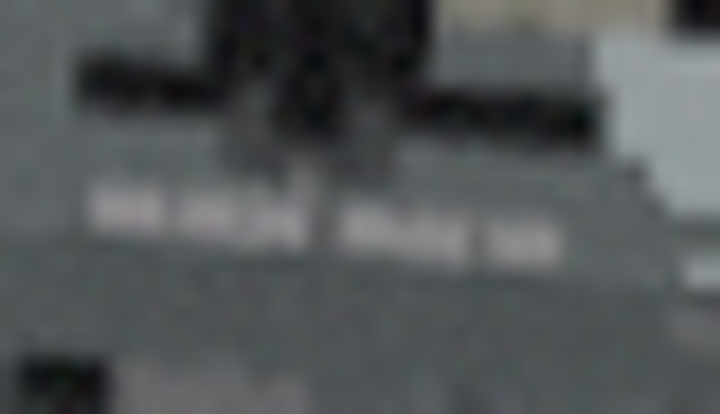

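>>> servo_tool --deltas '[{"slide": [0, -0.13, 0], "spin": 0}]'

```text
time_s: 12.8
tcp_pos: [0.568, -0.1566, 0.1697]
ee_rot: [[-0.184, -0.981, -0.065], [-0.983, 0.185, -0.017], [0.029, 0.061, -0.998]]
wrist_force: [-9.2, 4.9, 5.0]
gripper_width: 0.119
```

```bash
python3 tr.py; python3 look2.py s18 .57 -.157 .17; python3 tr.py; python3 look2.py s18 .57 -.157 .17 >/dev/null; python3 look2.py s18 .57 -.157 .17 >/dev/null; python3 tr.py
```

```text
t 12.8 F [-9.2  4.9  5. ] -9.99 w 0.11930258062618586 travel tcp 0.01815 grasp 0.01869 tilt [-0.065 -0.017 -0.998]
t 12.8 tcp [ 0.568  -0.1566  0.1697] F [-9.2  4.9  5. ] w 0.119 tooly deg 169.31 tilt [-0.065 -0.017 -0.998]
need units [ 0.   -0.08 -0.02] spin to 169.1: 0.026838060257144747
rail rel grip 0.01919325465795289 5.323745025665339e-05
t 12.85 F [-7.7  3.7  5.6] -8.3 w 0.12056233717781441 travel tcp 0.01858 grasp 0.01911 tilt [-0.065 -0.017 -0.998]
t 12.95 F [-7.8  2.3  5.2] -8.14 w 0.119294539492925 travel tcp 0.01855 grasp 0.01907 tilt [-0.064 -0.017 -0.998]
```

>>> servo_tool --deltas '[{"slide": [0, -0.12, 0], "spin": 0}]'

```text
time_s: 13.05
tcp_pos: [0.5686, -0.1567, 0.1697]
ee_rot: [[-0.184, -0.98, -0.071], [-0.983, 0.185, -0.016], [0.029, 0.067, -0.997]]
wrist_force: [-9.5, 3.8, 5.4]
gripper_width: 0.119
```

```bash
python3 look2.py s19 .57 -.157 .17 >/dev/null; python3 tr.py; python3 look2.py s19 .57 -.157 .17 >/dev/null; python3 look2.py s19 .57 -.157 .17 >/dev/null; python3 tr.py
python3 - <<'E'
from h import *
f=np.load("s19.npy")[235:258,265:305]
cv2.imwrite("pics/s19z.png",cv2.resize(f[:,:,::-1],None,fx=18,fy=18,interpolation=cv2.INTER_CUBIC))
E
```

```text
t 13.1 F [-8.8  3.8  6.1] -9.4 w 0.12588675075227013 travel tcp 0.01909 grasp 0.01974 tilt [-0.071 -0.016 -0.997]
t 13.2 F [-8.1  3.5  4.9] -8.61 w 0.12109258280668946 travel tcp 0.01909 grasp 0.01972 tilt [-0.07  -0.016 -0.997]
```

View pics/s19z.png

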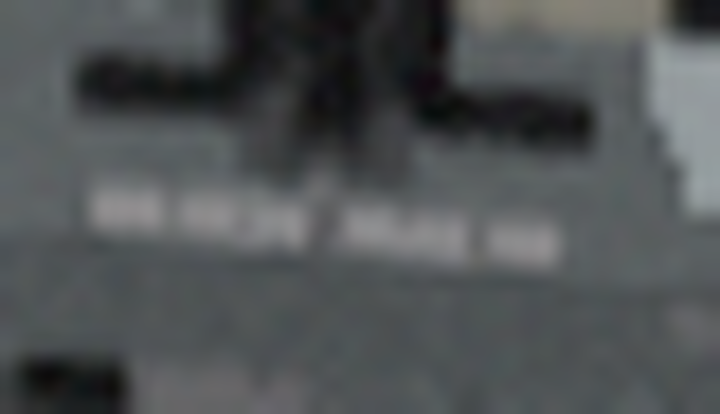

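View pics/s19.png

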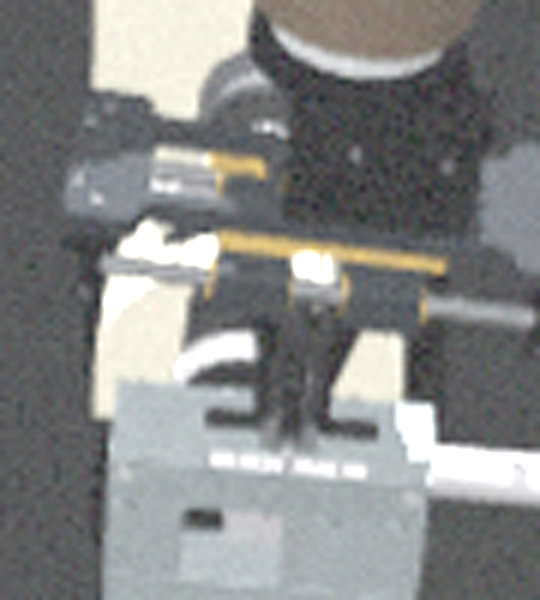

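```bash
python3 - <<'E'
from station import optics
import cv2,numpy as np
for n in("side","top"):
    c=optics.capture(n)
    cv2.imwrite(f"pics/{n}_end.png",cv2.resize(c["frame"][:,:,::-1],None,fx=1.5,fy=1.5,interpolation=cv2.INTER_CUBIC))
E
for i in 1 2 3 4; do python3 look2.py s20 .57 -.157 .17 >/dev/null;  python3 look.py s21 >/dev/null; done; python3 tr.py
```

```text
t 13.7 F [-8.6  3.8  4.2] -9.15 w 0.12227142331762063 travel tcp 0.01912 grasp 0.01975 tilt [-0.07  -0.016 -0.997]
```

View pics/side_end.png

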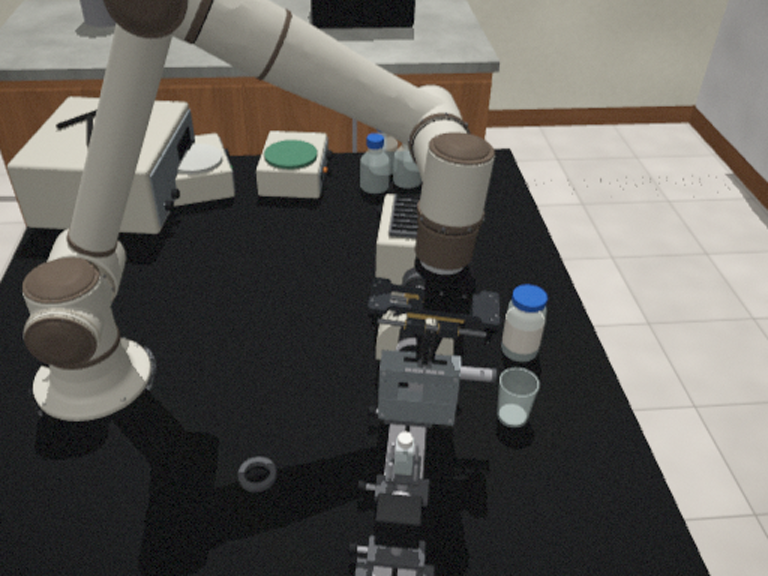

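View pics/top_end.png

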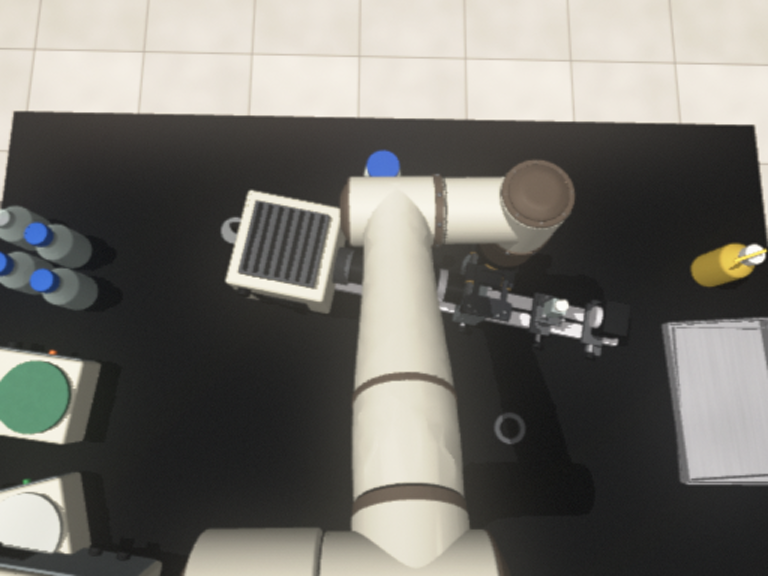

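View pics/s21.png

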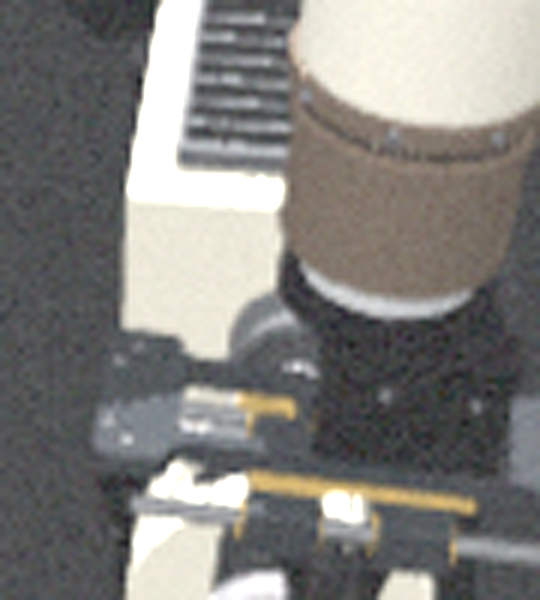

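```bash
python3 -c "
from station import r
print(r.finish_job())"; python3 tr.py
```

```text
the job is handed in; nothing more can be done
None
the job is handed in; nothing more can be done
```

I handed the job in at about 13.7 s, with the gripper still holding the shutter at half travel.

**Filter lever:** With the shutter shut, I pushed the knob over to the three-stroke notch. It measured about 0.50–0.52 rad. A back-push of about 6 N did not shift it, against 1–3 N for a lever between notches. After I opened the gripper and lifted clear, the knob stayed in place.

**Shutter:** I then gripped the fin, with a 10 mm opening that matches its thickness, and slid it away to half.
- The travel measured 19.1 mm at the TCP and 19.75 mm at the grasp point.
- The spring force read about 9 N, as expected at half.
- The pointer lined up with the bold scale line.
- All of this held steady for the last 0.6 s, and no reading went past half.

**Checks with limits:**
- The gripper hid the lever in the last pictures. It was last seen in the notch just after I gripped the fin, and nothing came near it later.
- In the last side picture the bottle, beaker and filter mount are where they started.
- The lamp-house corners disagreed by about 3 cm between the two views, so I did not place anything from them. They only helped set the rail's yaw. I placed the knob and the shutter from their own measurements, which agreed across views. The one exception was the fin top seen from above, about 6 mm off, which I left out.
- The tool tilted by up to about 4° under the spring load.

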